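# Load the run-in stand and lock it

## Task

Load every loose flanged hub onto the run-in stand. The blue keeper arm over the spigot is locked by the red nut, which has a LEFT-HAND thread: wind it clockwise (seen from above) to free the arm, swing the arm well aside, seat all the hubs flange face down on the spigot, one fully home on another, then swing the arm fully back over them and do the nut up tight again. Last, drive the yellow-capped index pin fully down with the mallet, not with the gripper, stand the mallet upright back on its green mat, and leave the other things on the bench where they are.

Things in the scene. Friction and masses are not known exactly. Their poses are not given: they have to be found in the camera images.
- spigot (a point): Centre of the seat face (top of the stand's fixed grey base plate, 110 x 265 x 20 mm), at the foot of the steel spigot: 29 mm dia, 6 mm high, top 3 mm tapering to 23 mm. z up; turned with the stand: post at y +95 mm, index pin at y -92 mm; the keeper arm opens towards -x. The first hub's origin seats here, each further hub 26 mm higher.
- keeper (a joint): Turn of the blue keeper arm about the post (rad): 0 = closed over the spigot, on its stop; grows clockwise seen from above, stop at 1.8; from 1.3 the spigot is clear. Friction 0.12 N m, stays where left. Underside 92, top 104 mm above the seat face (three hubs fit under). Blocked while the nut is tight; must be within 0.07 of closed for the nut to go down again.
- keeper_grip (a point): In the black upright handle peg on the keeper arm: 16 mm dia, from the arm's top 20 mm below this point to 12 mm above it, 85 mm from the arm's turning axis. Turns with the arm; the post's axis is at (0, +85 mm) in this point's frame.
- lock_nut (a joint): Turn of the red nut on the post (rad). LEFT-HAND thread: 0 = tight, on its stop; grows turning CLOCKWISE seen from above, the nut rising 4.2 mm per rad; stop at 2.8. The arm comes free at about 1.6; 1.8 counts as loosened, under 0.2 as tight. Friction 0.1 N m. Nearly tight at the start.
- nut_grip (a point): On the nut's axis, in the middle of its upright grip bar: 64 mm long along the point's x, 16 mm thick along y, from 16 mm below this point to 12 mm above; under it a round foot, 48 mm dia, 12 mm high. Turns and rises with the nut; 143 mm above the seat face when tight.
- index_pin (a joint): How far the sprung index pin is driven down (m): 0 = up, 0.014 = fully down on its stop; 0.011 or more counts as down. A clip holds it wherever it is driven to; it takes about 6 to 8 N.
- pin_top (a point): Centre of the top of the index pin's yellow cap, 28 mm dia and 10 mm high: 44 mm above the stand's seat face when the pin is up, 30 mm when it is down.
- hub_a: Aluminium flanged hub, 180 g; origin at the centre of its underside (flange face), z up. Flange 76 mm dia, 8 mm thick, with a 32 mm recess 8 mm deep in its face; solid boss 46 mm dia from 8 to 26 mm up, to grip; on it a tapered brass spigot, 29 mm dia, 6 mm high, on which the next hub's recess seats. Stands flange down. May be absent.
- hub_b: Another hub, the same as hub_a. May be absent.
- hub_c: Another hub, the same as hub_a. May be absent.
- mallet: Mallet, 300 g, standing on one black rubber face: orange head 44 x 44 mm, 80 mm high; origin at the centre of its underside (the striking face), z up. Wooden handle 18 mm wide, 26 mm high, along the mallet's own -x, from the head out to 100 mm from the origin, its centre line 45 mm up.
- mallet_grip (a point): On the handle's centre line, 48 mm out from the head's centre: where to grip it, across its width (the mallet's y). Frame as the mallet.
- mallet_mat: Green mat, 110 x 110 mm, 4 mm thick, fixed on the bench; origin at the centre of its underside. The mallet belongs on it.
- timer: White bench timer with orange keys, 64 x 66 x 19 mm, a bystander; origin under its centre.
- slurry_jar: Screw-cap jar, 52 mm in diameter, 62 mm high, a bystander; origin under its centre.
- wipe_box: Small white carton, 60 x 118 x 86 mm, a bystander; origin under its centre.
Things that resemble listed ones, but are neither listed nor needed, are in the scene too. What is shaped like the hub_a but purple is not meant.

How it is judged:
By the outcome, as a careful person would: the job done as asked, in the order asked, and still so for the second after the job is handed in, with the robot touching nothing.
Of hub_a, hub_b, hub_c only 2 to 3 are there at a start; the rules pass over those that are not, and their reading is None.
At some moment in a run one of hub_a, hub_b, hub_c may be knocked a few centimetres aside while the robot is not near it.
It also fails if it takes over 210 s, if anything falls off the work surface, if the arm or the gripper's body presses on something with over 40 N, if the wrist force passes 120 N, or if a joint passes its speed limit or range.

## Robot

A 6-joint arm with a two-finger parallel gripper is mounted at the origin on a cart in front of the work surface, level with it; the furniture and walls round the work are solid. World frame = base frame: x ahead of the robot, y to its left, z up, the work surface at z = 0. Lengths are in m, angles in rad, forces in N, time in s.
With the tool pointing down it reaches from about 0.275 to 0.75 m from the base axis. Payload 10.2 kg.
Tool frame: the origin (TCP) lies between the finger pads; the fingertips stand 11 mm ahead of it and the grasp point (between the pads) lies 8 mm behind it (ctrl.tips_ahead is the distance from the TCP to the fingertips, in m); z points along the fingers, y is the line along which they close (so a half turn about z gives the same grasp; the last joint's range is limited). The gripper opens to 88 mm and grips with 3 to 60 N. Pads are 18 mm wide; open, the fingers measure 123 mm over their backs; the gripper's body (75 mm by 187 mm) begins 45 mm behind the grasp point.
Start: joints at [-1.409, 0.313, 1.498, -0, 1.331, -0.223], TCP at [0.197, -0.487, 0.25] pointing down, gripper open.
Joint ranges: [-2.94, 2.94], [-0.97, 2.17], [0.19, 2.56], [-1.23, 4.37], [0.02, 3.11], [-2.88, 2.88]. Speed limits (rad/s): [2.39, 2.39, 3.01, 3.14, 3.14, 3.14].

## Interface

Orientations are given as a unit quaternion [w, x, y, z].
In Python, from bench import ctrl gives the robot as it stands.
- The arm moves only by the tool move_arm, never from a script. Its argument "motion" is a list of rows, each a list of 6 numbers: the shift along the tool's x, y, z in m, then the turn, a rotation vector about the tool's x, y, z in rad. In form: [[tx, ty, tz, rx, ry, rz], ...]. A call has 1 to 12 rows; each row is the pose to reach, as a shift and turn from the pose commanded when the call began, along the tool's axes at that moment; what a row does not reach only later rows make up. A row lasts 1/8 s, in which the tool goes at most 62.5 mm and 10.7 degrees, less where a joint would pass 70% of its speed; a pose out of reach is approached as far as the arm can. A call with a gripper value outside its range is refused whole. "fingers" is the closure, from 0 (fully open) to 1 (shut), set as the call begins (left out, the last holds). The fingers move at their own pace and stop on an object; the grip force is fixed at half the most. Time passes only in rows, so rows that repeat a pose let the fingers close. It gives the time, the measured TCP pose, the force, the opening and the grip force at its end, in the units of the state.
- ctrl.get_state(): the state, without advancing time (a new reading comes with each control period).
- ctrl.read_camera(name): name is "side" or "top" or "wrist"; returns a dict with "frame" (420x560x3 uint8, red, green, blue), "z_map" (420x560 float32, m along the optical axis (not along the pixel's ray), 0 where there is no reading), "vfov" (degrees; the focal length in pixels is half the picture's height over the tangent of half this angle, whatever the lens; pixels are square), "cx", "cy" (the principal point, pixels), "pose" (4x4, takes a point from camera to world coordinates). Camera axes: x right, y down, z forward; pixel columns grow to the right and rows downward; lengths in m; the calibration is good to about 2 mm. A picture is of the moment at which its call begins.
- ctrl.finish_job(): hands the job in; it is judged then, once.
Trained networks look in a picture, given as the dict that the camera call returned (one of the last four; its "shot" number tells which), for a name from the list of things; names that differ only in an ending like _2 or _b are one class to them, and where a whole thing is asked for, a point or a joint stands for the part that bears it (a point fixed in the world has none). Each returns a list of dicts, best first, with "p" (0 to 1); they miss things now and then, are a little off and sometimes report something else, mostly with a low value. They report only what shows in the picture. A call takes as long as a camera call. They do not tell look-alikes from the thing itself.
- ctrl.search_frame(picture, label): "extent" ([left, top, width, height] in pixels, round what is visible of it).
- ctrl.mark_of(picture, label): "uv" ([column, row] in pixels: a listed point, or the origin of a listed thing).
The state is a dict: "t": time; "joints": joint angles; "joint_velocities": joint speeds; "tau": joint torques, N m; "tool_pos": TCP position; "orientation": TCP orientation; "force": force on the tool from outside, world axes, zero at the start; "torque": the same for the moment, N m; "grip_width": opening from 0.0 (shut) to 1.0 (fully open); "finger_force": force on a finger pad.
Only numpy, scipy, OpenCV 4.12 (cv2) and the standard library are available. Lean on these libraries where they do the work, as an engineer would, in place of code of your own. Each camera call takes 0.05 s, during which the arm holds its last target. There are 200 camera calls.

## Working session

There is one attempt and no reset: what is moved stays moved. The work goes in short steps, Python scripts to look and compute and a tool call to move; the robot and the scene stay as the last step left them, time stands still between calls to the robot, and variables do not carry over. Pictures are saved under pics/ and viewed, at most 14 in all, crops included, and the job is handed in when it is done.

Besides the shell and the picture viewer there is one more tool, called after "Emit:" as name(argument=value, ...) on one line, values as JSON. move_arm: Moves the arm, as the interface text tells. Its arguments: {"type":"object","properties":{"motion":{"type":"array","items":{"type":"array","items":{"type":"number"}}},"fingers":{"type":"number"}},"required":["motion"]}

```bash
mkdir -p pics
cat > h.py <<'E'
import numpy as np, cv2
from bench import ctrl
from scipy.spatial.transform import Rotation as R
def cam(n,save=None):
    p=ctrl.read_camera(n)
    if save: cv2.imwrite(f'pics/{save}.png',p['frame'][:,:,::-1])
    return p
def ray(p,uv):
    f=p['frame'].shape[0]/2/np.tan(np.radians(p['vfov'])/2)
    return np.array([(uv[0]-p['cx'])/f,(uv[1]-p['cy'])/f,1.])
def at_z(p,uv,z):
    T=np.array(p['pose']);d=T[:3,:3]@ray(p,uv);return T[:3,3]+d*(z-T[2,3])/d[2]
def at_d(p,uv):
    T=np.array(p['pose']);d=p['z_map'][int(round(uv[1])),int(round(uv[0]))];return T[:3,:3]@(ray(p,uv)*d)+T[:3,3]
def cloud(p):
    f=p['frame'].shape[0]/2/np.tan(np.radians(p['vfov'])/2)
    v,u=np.mgrid[:p['z_map'].shape[0],:p['z_map'].shape[1]];d=p['z_map']
    c=np.stack([(u-p['cx'])/f*d,(v-p['cy'])/f*d,d],-1);T=np.array(p['pose'])
    return c@T[:3,:3].T+T[:3,3]
def q2R(q): return R.from_quat([q[1],q[2],q[3],q[0]])
def rel(pos,yaw=None):
    """shift in tool axes to reach pos; tool-z turn to have tool x at world yaw (tool down)"""
    s=ctrl.get_state();r=q2R(s['orientation']);sh=r.inv().apply(np.array(pos)-s['tool_pos'])
    out=[*np.round(sh,4)]
    if yaw is not None:
        x=r.as_matrix()[:,0];cur=np.arctan2(x[1],x[0]);d=-(yaw-cur);out.append(('turn z',round((d+np.pi)%(2*np.pi)-np.pi,3)))
    return out
E
python3 - <<'E'
from h import *
for n in ['top','side']:
    p=cam(n,n+'0');print(n,np.round(p['pose'],3).tolist(),p['vfov'],p['cx'],p['cy'])
    for l in ['hub_a','mallet','mallet_mat','timer','slurry_jar','wipe_box','spigot','keeper_grip','nut_grip','pin_top','mallet_grip']:
        try:
            for m in ctrl.mark_of(p,l)[:4]: print(l,np.round(m['uv'],1),round(m['p'],2),np.round(at_d(p,m['uv']),3))
        except Exception as e: print(l,e)
s=ctrl.get_state();print(s)
E
```

```text
top [[0.004, -0.992, 0.122, 0.363], [-1.0, -0.0, 0.028, -0.286], [-0.028, -0.123, -0.992, 1.393], [0.0, 0.0, 0.0, 1.0]] 42.015919906129575 289.4583607880733 207.6787711069588
hub_a [357.7 324.2] 0.78 [ 0.245 -0.415  0.026]
hub_a [294.4 268.1] 0.75 [ 0.381 -0.26   0.027]
hub_a [341.5 268.6] 0.71 [ 0.38  -0.377  0.028]
hub_a [235.7 254.2] 0.58 [ 0.415 -0.112  0.02 ]
mallet [324.7 201.8] 0.67 [ 0.539 -0.334  0.089]
mallet [285.1 129.3] 0.4 [ 0.725 -0.237  0.063]
mallet_mat [322.6 198.5] 0.58 [ 0.547 -0.329  0.084]
timer [383.5 249.7] 0.98 [ 0.427 -0.482  0.022]
timer [220.1 146.4] 0.72 [ 0.658 -0.091  0.164]
slurry_jar [283.4 125.3] 0.58 [ 0.736 -0.232  0.059]
spigot [258.3 175.9] 0.78 [ 0.596 -0.176  0.123]
keeper_grip [293.  269.2] 0.65 [ 0.378 -0.257  0.025]
keeper_grip [247.4 166.7] 0.59 [ 0.612 -0.153  0.153]
nut_grip [217.8 147. ] 0.74 [ 0.654 -0.087  0.173]
pin_top [289.5 193.8] 0.68 [ 0.562 -0.248  0.062]
pin_top [322.3 198.8] 0.58 [ 0.547 -0.328  0.081]
mallet_grip [324.3 216.2] 0.84 [ 0.506 -0.333  0.065]
side [[0.966, -0.147, 0.214, 0.223], [-0.259, -0.48, 0.838, -1.383], [-0
[... 1133 characters left out ...]
 array([-1.40939109e+00,  3.12907420e-01,  1.49770547e+00, -6.61411796e-06,
        1.33098370e+00, -2.23392893e-01]), 'joint_velocities': array([-1.13703634e-03,  1.64960693e-03, -1.30693961e-03, -1.10203540e-03,
        9.39113255e-04,  3.15824681e-05]), 'tau': array([ 1.00107689e-03, -4.02115631e+01, -2.52410960e+01,  6.95101242e-02,
        3.18962289e-02, -1.64736815e-05]), 'tool_pos': array([ 0.19706234, -0.48662061,  0.24971432]), 'orientation': array([-2.06243976e-06,  9.81548174e-01,  1.91215014e-01, -3.15001786e-06]), 'force': array([ 0.08763018,  0.40477738, -0.78436743]), 'torque': array([0.02413385, 0.02390244, 0.0149769 ]), 'finger_force': 0.0, 'grip_width': 1.0012041772173232}
```

Run:
```python
import cv2
for n,(a,b,c,d) in {'top':(170,90,420,360),'side':(150,110,400,340)}.items():
    i=cv2.imread(f'pics/{n}0.png')[b:d,a:c];cv2.imwrite(f'pics/{n}0c.png',cv2.resize(i,None,fx=2.2 if n=='top' else 2.6,fy=2.2 if n=='top' else 2.6,interpolation=cv2.INTER_CUBIC))
```

```text
(no output)
```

View pics/top0c.png

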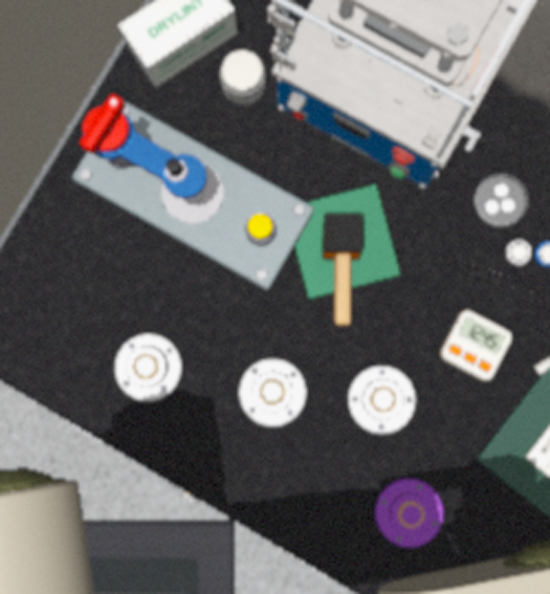

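View pics/side0c.png

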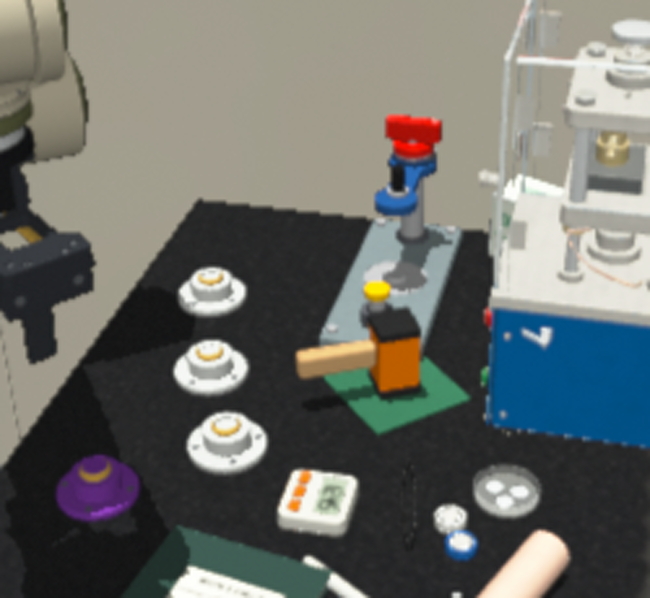

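The top view shows three white hubs at crop (148,367), (272,392) and (382,399). The purple look-alike is at (410,513), to be left alone. The stand has its red nut at (105,125), blue arm at (180,175) and yellow pin at (260,228), and the mallet is on its mat at (343,235). The side view agrees.

```bash
cat >> h.py <<'E'
def seg(p,kind):
    hsv=cv2.cvtColor(p['frame'],cv2.COLOR_RGB2HSV).astype(int);h,s,v=hsv[...,0],hsv[...,1],hsv[...,2]
    return {'red':((h<5)|(h>174))&(s>170)&(v>90),'yel':(h>24)&(h<34)&(s>170)&(v>120),'blue':(h>100)&(h<118)&(s>150)&(v>60),'or':(h>5)&(h<16)&(s>200)&(v>90)}[kind]&(p['z_map']>0)
E
python3 - <<'E'
from h import *
p=cam('top');c=cloud(p)
for k in ['red','yel','blue']:
    m=seg(p,k)&(c[...,2]>0.04)&(c[...,0]<0.72)
    q=c[m];z=np.percentile(q[:,2],80);top=q[q[:,2]>z-0.008]
    lo,hi=top.min(0),top.max(0);ev=np.linalg.svd(top[:,:2]-top[:,:2].mean(0))[2][0]
    print(k,len(q),np.round(top.mean(0),3),lo.round(3),hi.round(3),np.degrees(np.arctan2(ev[1],ev[0])))
# obstacle heights around stand
print('height grid (cm), rows x .5...8, cols y 0.1..-.5')
for x in np.arange(0.84,0.28,-0.04):
    print(f'{x:.2f}',' '.join('%3d'%(100*(lambda s:s.max() if s.size else -.01)(c[...,2][(abs(c[...,0]-x)<.02)&(abs(c[...,1]-y)<.02)])) for y in np.arange(.2,-.56,-.04)))
E
```

```text
red 370 [ 0.656 -0.081  0.174] [ 0.629 -0.103  0.168] [ 0.686 -0.061  0.18 ] 146.52008267339906
yel 91 [ 0.566 -0.244  0.063] [ 0.553 -0.257  0.058] [ 0.577 -0.232  0.07 ] -74.16137610922841
blue 828 [ 0.629 -0.16   0.124] [ 0.59  -0.428  0.117] [ 0.713 -0.075  0.135] 94.73088137912488
height grid (cm), rows x .5...8, cols y 0.1..-.5
0.84  -1  53  50  -1  -1  -1  -1  -1   8   9   9   0   0  39  39  39  39  39  -1
0.80  -1  61 -70  -1  -1  -1  -1   9   9   9   9   0  16  39  35  34  34  39  39
0.76  61  62  -1  -1  -1  -1   0   8   9   9   6   6  39  39  39  39  35  39  39
0.72  58  -1  -1  -1  -1  -1   0   2   2   0   6  23  39  34  34  39  34  39  38
0.68  52  -1  -1  -1  -1   0  14  17  17   2   2   0  39  39  39  34  39  39   0
0.64  -1  -1  -1  -1  -1   0  14  18  15  15  12   2   1   0  39  39  39  16   1
0.60  -1  -1  -1  -1   0   0   2   2  12  16  12   3   3   2   1  27  38   1   1
0.56  -1  -1  -1   0   1   0   0   0   2   2   2   6   3   9   8   0   0   0   1
0.52  -1  -1  -1   0   0   0   0   0   0   1   2   2   2   8   8   1   1   1   1
0.48  -1  -1   0   0   0   0   0   0   0   0   0   0   0   6   6   0   0   2   1
0.44  -1  -1   0   0   1   0   0   2   3   1   0   0   0   6   5   0   2   2   2
0.40 -79  -1   0   0   1   0   0   3   3   1   0   3   3   0   3   3   2   2   2
0.36 -78 -78  -1  -1   0   0   0   0   1   0   0   3 139   0   3   3   0   0   1
0.32 -78 -78 -78 -79  24  23  67  68  67  64   0   0   0   0   1   1   0   2   2
```

Run:
```python
from h import *
print(rel([0.656,-0.081,0.30],np.radians(146.5)))
```

```text
[np.float64(0.5776), np.float64(-0.2037), np.float64(-0.0503), ('turn z', np.float64(-2.172))]
```

Emit:
move_arm(motion=[[0.0,0.0,-0.05,0,0,-0.18],[0.06,-0.02,-0.05,0,0,-0.36],[0.12,-0.04,-0.05,0,0,-0.54],[0.18,-0.06,-0.05,0,0,-0.72],[0.24,-0.08,-0.05,0,0,-0.9],[0.3,-0.105,-0.05,0,0,-1.08],[0.36,-0.125,-0.05,0,0,-1.26],[0.42,-0.145,-0.05,0,0,-1.44],[0.48,-0.168,-0.05,0,0,-1.62],[0.54,-0.19,-0.05,0,0,-1.8],[0.578,-0.204,-0.05,0,0,-1.98],[0.578,-0.204,-0.05,0,0,-2.16]], fingers=0)

```text
t: 2.75
tool_pos: [0.6578, -0.0778, 0.2982]
orientation: [-0.001, 0.289, 0.957, 0.0]
force: [-1.0, 0.5, -0.6]
grip_width: 1.001
finger_force: 0.0
```

Run:
```python
from h import *
p=cam('wrist','w1');T=np.array(p['pose']);s=ctrl.get_state();print(s['tool_pos'],s['joints'],T.round(3).tolist(),p['vfov'])
c=cloud(p)
for k in ['red','yel','blue']:
    m=seg(p,k)&(c[...,2]>0.04)
    q=c[m]
    if len(q)<50: print(k,len(q));continue
    z=np.percentile(q[:,2],80);top=q[q[:,2]>z-0.006]
    r=cv2.minAreaRect(top[:,:2].astype(np.float32)*1000)
    print(k,len(q),np.round(top.mean(0),4),r)
for l in ['spigot','keeper_grip','nut_grip','pin_top']:
    for m in ctrl.mark_of(p,l)[:2]: print(l,np.round(m['uv'],1),round(m['p'],2),np.round(at_d(p,m['uv']),3))
```

```text
[ 0.65699716 -0.07912118  0.29867426] [-2.96513500e-01  6.14517250e-01  9.19496819e-01 -8.28586470e-06
  1.60873797e+00 -1.28600631e+00] [[0.553, 0.803, 0.221, 0.6], [0.833, -0.533, -0.147, -0.039], [-0.0, 0.265, -0.964, 0.433], [0.0, 0.0, 0.0, 1.0]] 67.99015239537484
red 2239 [ 0.6555 -0.0803  0.174 ] ((658.0398559570312, -82.11265563964844), (15.934342384338379, 64.06497192382812), 57.852725982666016)
yel 363 [ 0.5663 -0.2434  0.0634] ((566.6683959960938, -243.62142944335938), (25.127748489379883, 25.70706558227539), 10.961413383483887)
blue 3942 [ 0.6385 -0.1538  0.1273] ((665.6997680664062, -195.7511444091797), (120.95263671875, 270.22076416015625), 23.10719871520996)
spigot [207.1 187.2] 0.6 [ 0.61  -0.162  0.019]
keeper_grip [145.   29.4] 0.72 [ 0.422 -0.107  0.028]
keeper_grip [187.7 210.8] 0.65 [ 0.615 -0.15   0.156]
nut_grip [273.9 210.5] 0.88 [ 0.654 -0.08   0.176]
pin_top [124.1 201.4] 0.62 [ 0.567 -0.244  0.062]
```

View pics/w1.png

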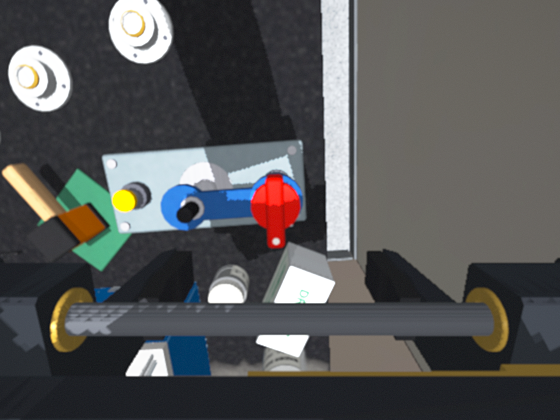

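The wrist view shows the red nut at (275,205), keeper peg at (188,208), pin at (124,201) and wipe box at (300,290). All are consistent with the computed positions. Now I'll descend onto the nut.

Run:
```python
from h import *
print(rel([0.657,-0.0815,0.160],np.radians(147.3)))
```

```text
[np.float64(-0.0011), np.float64(0.0002), np.float64(0.1399), ('turn z', np.float64(-0.03))]
```

Emit:
move_arm(motion=[[0,0,0.0,0,0,-0.02],[0,0,0.05,0,0,-0.02],[0,0,0.09,0,0,-0.02],[0,0,0.115,0,0,-0.02],[0,0,0.14,0,0,-0.02],[0,0,0.14,0,0,-0.02]])

```text
t: 3.75
tool_pos: [0.6554, -0.0807, 0.1583]
orientation: [-0.002, 0.285, 0.959, 0.0]
force: [0.3, -0.3, -0.0]
grip_width: 0.994
finger_force: 0.0
```

Run:
```python
from h import *
print(rel([0.657,-0.0815,0.160],np.radians(147.3)));print(ctrl.get_state()['force'])
```

```text
[np.float64(-0.0018), np.float64(0.0002), np.float64(-0.0017), ('turn z', np.float64(-0.007))]
[ 0.33450831 -0.31297426 -0.01809306]
```

Emit:
move_arm(motion=[[-0.002,0,-0.001,0,0,0],[-0.002,0,-0.001,0,0,0],[-0.002,0,-0.001,0,0,0],[-0.002,0,-0.001,0,0,0],[-0.002,0,-0.001,0,0,0],[-0.002,0,-0.001,0,0,0]], fingers=1)

```text
t: 4.5
tool_pos: [0.6579, -0.0816, 0.1607]
orientation: [-0.0, 0.284, 0.959, -0.0]
force: [-0.5, -0.4, 0.1]
grip_width: 0.341
finger_force: 0.0
```

Emit:
move_arm(motion=[[0,0,-0.0005,0,0,0.12],[0,0,-0.001,0,0,0.28],[0,0,-0.002,0,0,0.44],[0,0,-0.0025,0,0,0.6],[0,0,-0.003,0,0,0.76],[0,0,-0.004,0,0,0.92],[0,0,-0.0045,0,0,1.08],[0,0,-0.005,0,0,1.24],[0,0,-0.006,0,0,1.4],[0,0,-0.0065,0,0,1.56],[0,0,-0.007,0,0,1.7],[0,0,-0.007,0,0,1.7]])

```text
t: 6.0
tool_pos: [0.6586, -0.0821, 0.1681]
orientation: [0.001, 0.908, 0.419, 0.001]
force: [3.7, -3.7, 0.6]
grip_width: 0.186
finger_force: 28.9
```

Emit:
move_arm(motion=[[0,0,-0.0005,0,0,0.14],[0,0,-0.001,0,0,0.28],[0,0,-0.002,0,0,0.42],[0,0,-0.0025,0,0,0.55],[0,0,-0.0025,0,0,0.55],[0,0,-0.0025,0,0,0.55]])

```text
t: 6.75
tool_pos: [0.6584, -0.0823, 0.1705]
orientation: [0.001, 0.987, 0.158, 0.001]
force: [4.2, -2.5, -0.3]
grip_width: 0.185
finger_force: 29.3
```

Run:
```python
from h import *
s=ctrl.get_state();print(s['tool_pos'],s['joints'],s['torque'],rel([0.657,-0.082,0.30],np.radians(60.8)))
```

```text
[ 0.65841342 -0.08233581  0.17052672] [-3.00331420e-01  6.82196393e-01  1.13444568e+00 -7.29059259e-04
  1.32276625e+00  9.53776604e-01] [-0.5730063  -0.66843965  0.08872065] [np.float64(-0.0011), np.float64(-0.0005), np.float64(-0.1295), ('turn z', np.float64(-0.744))]
```

Emit:
move_arm(motion=[[0,0,0,0,0,0],[0,0,0,0,0,0],[0,0,0,0,0,0],[0,0,0,0,0,0],[0,0,0,0,0,0],[0,0,-0.05,0,0,0],[0,0,-0.11,0,0,-0.18],[0,0,-0.13,0,0,-0.36],[0,0,-0.13,0,0,-0.54],[0,0,-0.13,0,0,-0.74],[0,0,-0.13,0,0,-0.74],[0,0,-0.13,0,0,-0.74]], fingers=0)

```text
t: 8.25
tool_pos: [0.6579, -0.0817, 0.3002]
orientation: [-0.0, 0.865, 0.502, -0.0]
force: [-0.4, -0.1, -0.5]
grip_width: 0.999
finger_force: 0.0
```

Run:
```python
from h import *
p=cam('wrist','w2');c=cloud(p);s=ctrl.get_state();print(s['tool_pos'],s['grip_width'])
m=seg(p,'red')&(c[...,2]>.1);q=c[m];z=np.percentile(q[:,2],80);top=q[q[:,2]>z-0.006]
print('nut',z,cv2.minAreaRect(top[:,:2].astype(np.float32)*1000),len(q))
for n in ['wrist','top','side']:
    p=cam(n) if n!='wrist' else p
    for m in ctrl.mark_of(p,'keeper_grip')[:2]: print(n,np.round(m['uv'],1),round(m['p'],2),at_z(p,m['uv'],.144).round(4))
p=cam('top');c=cloud(p)
# peg: dark points with z .145-.16 near expected
dark=(p['frame'].max(-1)<70)
for lo,hi in [(.128,.15),(.15,.16)]:
    q=c[dark&(c[...,2]>lo)&(c[...,2]<hi)&(np.hypot(c[...,0]-.613,c[...,1]+.155)<.04)];print(lo,len(q),q.mean(0) if len(q) else '')
```

```text
[ 0.65788577 -0.08166963  0.30020314] 1.003030700572983
nut 0.18392960699697355 ((658.5442504882812, -81.42222595214844), (62.00000762939453, 16.04828643798828), 20.498035430908203) 2360
wrist [276.6 282.8] 0.72 [ 0.6129 -0.1541  0.144 ]
top [247.5 169.4] 0.69 [ 0.6074 -0.1525  0.144 ]
side [302.1 177.4] 0.58 [ 0.6164 -0.1536  0.144 ]
0.128 3 [ 0.61075237 -0.15748254  0.14356115]
0.15 8 [ 0.61419846 -0.15668597  0.15433029]
```

View pics/w2.png

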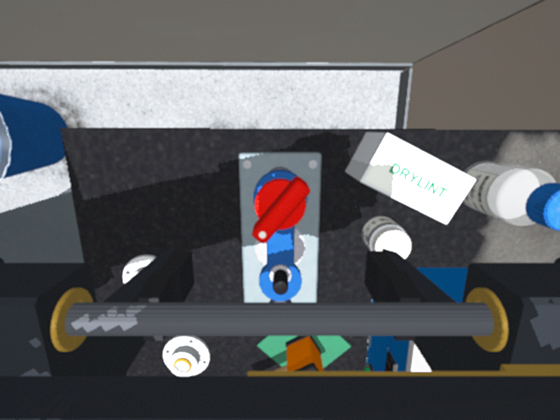

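Run:
```python
from h import *
print(rel([0.6155,-0.156,0.14],np.radians(60.8)))
```

```text
[np.float64(-0.0856), np.float64(-0.0001), np.float64(0.1602), ('turn z', np.float64(-0.007))]
```

Emit:
move_arm(motion=[[-0.05,0,0,0,0,0],[-0.0855,0,0.02,0,0,0],[-0.0855,0,0.07,0,0,0],[-0.0855,0,0.12,0,0,0],[-0.0855,0,0.15,0,0,0],[-0.0855,0,0.16,0,0,0],[-0.0855,0,0.16,0,0,0]])

```text
t: 9.48
tool_pos: [0.616, -0.1561, 0.1407]
orientation: [0.0, 0.864, 0.503, 0.0]
force: [-0.0, 0.6, 0.3]
grip_width: 1.002
finger_force: 0.0
```

Emit:
move_arm(motion=[[0,0,0,0,0,0],[0,0,0,0,0,0],[0,0,0,0,0,0],[0,0,0,0,0,0],[0,0,0,0,0,0],[0,0,0,0,0,0],[0,0,0,0,0,0],[0,0,0,0,0,0],[0,0,0,0,0,0]], fingers=1)

```text
t: 10.6
tool_pos: [0.6157, -0.1561, 0.1402]
orientation: [0.0, 0.864, 0.503, 0.0]
force: [2.1, -0.6, -0.0]
grip_width: 0.172
finger_force: 30.0
```

Run:
```python
from h import *
s=ctrl.get_state();r=q2R(s['orientation']);print(s['tool_pos'],s['grip_width'],s['force'],s['joints'])
C=np.array([0.658,-0.0815]);d=s['tool_pos'][:2]-C;print(np.hypot(*d),np.degrees(np.arctan2(*d[::-1])))
for a in np.arange(.14,1.61,.14):
    ca,sa=np.cos(-a),np.sin(-a);t=C+np.array([[ca,-sa],[sa,ca]])@d
    print(np.round(r.inv().apply([*(t-s['tool_pos'][:2]),0]),4)[:2],round(a,2))
```

```text
[ 0.61573659 -0.15609636  0.14018834] 0.1716004140398096 [ 2.11121303 -0.63195083 -0.01456585] [-4.32392253e-01  6.48213848e-01  1.27584953e+00 -4.23017482e-05
  1.21741722e+00  8.36733675e-02]
0.08573688682915426 -119.5342134302981
[ 0.0008 -0.012 ] 0.14
[ 0.0033 -0.0237] 0.28
[ 0.0074 -0.035 ] 0.42
[ 0.0131 -0.0455] 0.56
[ 0.0201 -0.0552] 0.7
[ 0.0285 -0.0639] 0.84
[ 0.0379 -0.0712] 0.98
[ 0.0483 -0.0772] 1.12
[ 0.0595 -0.0817] 1.26
[ 0.0711 -0.0845] 1.4
[ 0.083  -0.0857] 1.54
```

Emit:
move_arm(motion=[[0.0008,-0.012,0,0,0,0.14],[0.0033,-0.0237,0,0,0,0.28],[0.0074,-0.035,0,0,0,0.42],[0.0131,-0.0455,0,0,0,0.56],[0.0201,-0.0552,0,0,0,0.7],[0.0285,-0.0639,0,0,0,0.84],[0.0379,-0.0712,0,0,0,0.98],[0.0483,-0.0772,0,0,0,1.12],[0.0595,-0.0817,0,0,0,1.26],[0.0711,-0.0845,0,0,0,1.4],[0.083,-0.0857,0,0,0,1.54],[0.083,-0.0857,0,0,0,1.54]])

```text
t: 12.1
tool_pos: [0.5836, -0.0417, 0.1403]
orientation: [0.0, 0.971, -0.241, 0.002]
force: [8.1, -3.2, -4.9]
grip_width: 0.169
finger_force: 30.0
```

Emit:
move_arm(motion=[[0,0,0,0,0,0],[0,0,0,0,0,0],[0,0,0,0,0,0],[0,0,0,0,0,0],[0,0,-0.02,0,0,0],[0,0,-0.07,0,0,0],[0,0,-0.13,0,0,0],[0,0,-0.16,0,0,0],[0,0,-0.16,0,0,0]], fingers=0)

```text
t: 13.22
tool_pos: [0.5826, -0.0417, 0.3022]
orientation: [0.0, 0.971, -0.24, 0.002]
force: [0.2, 0.1, -0.5]
grip_width: 1.0
finger_force: 0.0
```

Run:
```python
from h import *
p=cam('top','t2');c=cloud(p);s=ctrl.get_state();print(s['tool_pos'],s['joints'])
for l in ['hub_a','spigot','keeper_grip']:
    for m in ctrl.mark_of(p,l)[:4]: print(l,np.round(m['uv'],1),round(m['p'],2),at_z(p,m['uv'],{'hub_a':0,'spigot':.02,'keeper_grip':.144}[l]).round(4))
# white hub flanges
f=p['frame'].astype(int);w=(f.min(-1)>140)&(c[...,2]<.05)&(c[...,0]>.3)&(c[...,0]<.5)&(c[...,1]<0.02)&(c[...,1]>-.43)
n,lab,st,ce=cv2.connectedComponentsWithStats(w.astype(np.uint8))
for i in range(1,n):
    if st[i,4]>150: q=c[lab==i];print(st[i],q.mean(0).round(4),cv2.minEnclosingCircle(q[:,:2].astype(np.float32)*1000))
cv2.imwrite('pics/t2c.png',cv2.resize(p['frame'][90:330,170:400,::-1],None,fx=2.4,fy=2.4))
```

```text
[ 0.58208996 -0.04154224  0.30006956] [-2.71890779e-01  4.16997112e-01  1.22110820e+00  2.52280031e-05
  1.50296204e+00  1.78410084e+00]
hub_a [345.5 267.9] 0.79 [ 0.3822 -0.3887  0.    ]
hub_a [234.8 256.3] 0.71 [ 0.4105 -0.1077  0.    ]
hub_a [355.3 321.3] 0.59 [ 0.2497 -0.412   0.    ]
hub_a [291.6 268.9] 0.56 [ 0.3792 -0.2525  0.    ]
spigot [257.9 177.6] 0.83 [ 0.6103 -0.1662  0.02  ]
keeper_grip [200.9 180.9] 0.74 [ 0.5803 -0.0441  0.144 ]
[222 241  31  31 743] [ 0.4096 -0.1145  0.0142] ((409.9939270019531, -112.44345092773438), 39.74231719970703)
[278 253  31  31 752] [ 0.3814 -0.2573  0.0138] ((381.8101806640625, -257.019775390625), 39.1878547668457)
[328 256  31  31 760] [ 0.3738 -0.3816  0.0138] ((373.8429260253906, -382.3609313964844), 39.21202087402344)
```

View pics/t2c.png

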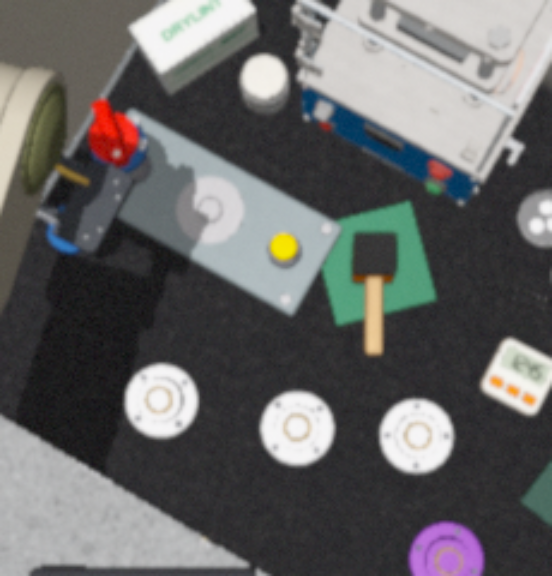

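Keeper arm is swung aside at crop (65,240), and the spigot is bare at (210,208). All three hubs are still there, so I'll go over the first one (left, 162,400).

```bash
cat >> h.py <<'E'
def whub(p,guess):
    c=cloud(p);f=p['frame'].astype(int);g=np.array(guess)
    m=(f.min(-1)>110)&(np.hypot(c[...,0]-g[0],c[...,1]-g[1])<.06)&(abs(c[...,2]-.008)<.006)
    q=c[m];a=cv2.minEnclosingCircle(q[:,:2].astype(np.float32)*1000)
    b=c[(np.hypot(c[...,0]-g[0],c[...,1]-g[1])<.06)&(abs(c[...,2]-.032)<.004)]
    return a,len(q),b.mean(0).round(4),len(b)
E
python3 - <<'E'
from h import *
print(rel([0.411,-0.112,0.25],np.radians(60.8)))
E
```

```text
[np.float64(-0.1179), np.float64(0.142), np.float64(0.0489), ('turn z', np.float64(-1.546))]
```

Emit:
move_arm(motion=[[-0.03,0.035,0.0,0,0,-0.18],[-0.06,0.07,0.0,0,0,-0.36],[-0.09,0.105,0.0,0,0,-0.54],[-0.118,0.142,0.02,0,0,-0.72],[-0.118,0.142,0.05,0,0,-0.9],[-0.118,0.142,0.05,0,0,-1.08],[-0.118,0.142,0.05,0,0,-1.26],[-0.118,0.142,0.05,0,0,-1.44],[-0.118,0.142,0.05,0,0,-1.545],[-0.118,0.142,0.05,0,0,-1.545]])

```text
t: 14.68
tool_pos: [0.4112, -0.1119, 0.2494]
orientation: [-0.001, 0.863, 0.505, -0.0]
force: [0.6, -0.6, 0.3]
grip_width: 1.003
finger_force: 0.0
```

Run:
```python
from h import *
p=cam('wrist');a=whub(p,[.411,-.112]);print(a);print(rel([*a[2][:2],.0205],np.radians(60.8)),ctrl.get_state()['tool_pos'])
```

```text
(((408.6847839355469, -114.16602325439453), 37.746559143066406), 1659, array([ 0.4091, -0.113 ,  0.03  ]), 169)
[np.float64(-0.002), np.float64(-0.0011), np.float64(0.229), ('turn z', np.float64(-0.004))] [ 0.41127293 -0.11198657  0.24954604]
```

Emit:
move_arm(motion=[[-0.003,-0.001,0.06,0,0,0],[-0.003,-0.001,0.12,0,0,0],[-0.003,-0.001,0.17,0,0,0],[-0.003,-0.001,0.205,0,0,0],[-0.003,-0.001,0.222,0,0,0],[-0.003,-0.001,0.229,0,0,0],[-0.003,-0.001,0.229,0,0,0]])

```text
t: 15.6
tool_pos: [0.4092, -0.1142, 0.0212]
orientation: [-0.0, 0.863, 0.505, -0.0]
force: [0.1, -0.2, 0.9]
grip_width: 1.0
finger_force: 0.0
```

Emit:
move_arm(motion=[[0,0,0,0,0,0],[0,0,0,0,0,0],[0,0,0,0,0,0],[0,0,0,0,0,0],[0,0,0,0,0,0],[0,0,0,0,0,0],[0,0,0,0,0,0]], fingers=1)

```text
t: 16.48
tool_pos: [0.4093, -0.1143, 0.0213]
orientation: [0.0, 0.863, 0.505, 0.0]
force: [-0.9, -0.2, 2.9]
grip_width: 0.512
finger_force: 30.0
```

Run:
```python
from h import *
print(rel([.6117,-.1645,.13],np.radians(60.8)),ctrl.get_state()['tool_pos'])
```

```text
[np.float64(0.0552), np.float64(0.2012), np.float64(-0.1086), ('turn z', np.float64(-0.001))] [ 0.40925354 -0.11430756  0.02131081]
```

Emit:
move_arm(motion=[[0,0,-0.05,0,0,0],[0,0,-0.1,0,0,0],[0.01,0.05,-0.109,0,0,0],[0.02,0.1,-0.109,0,0,0],[0.04,0.15,-0.109,0,0,0],[0.055,0.2,-0.109,0,0,0],[0.0552,0.201,-0.109,0,0,0],[0.0552,0.201,-0.109,0,0,0],[0.0552,0.201,-0.109,0,0,0]])

```text
t: 17.6
tool_pos: [0.6106, -0.1642, 0.1304]
orientation: [-0.0, 0.863, 0.505, -0.0]
force: [-0.1, -0.8, -1.4]
grip_width: 0.51
finger_force: 30.0
```

Run:
```python
from h import *
print(rel([.6117,-.1645,.0415],np.radians(60.8)),ctrl.get_state()['force'])
p=cam('wrist','w3')
```

```text
[np.float64(0.0003), np.float64(0.0012), np.float64(0.0889), ('turn z', np.float64(-0.002))] [-0.10417225 -0.82180058 -1.38572479]
```

View pics/w3.png

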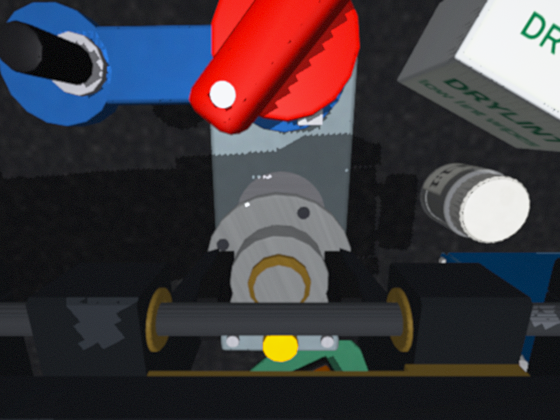

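The gripper holds the hub by its boss at (278,280), over the stand, and the keeper peg is well clear at (50,50). Lowering it now.

Emit:
move_arm(motion=[[0,0.0007,0.04,0,0,0],[0,0.0007,0.065,0,0,0],[0,0.0007,0.075,0,0,0],[0,0.0007,0.08,0,0,0],[0,0.0007,0.083,0,0,0],[0,0.0007,0.086,0,0,0],[0,0.0007,0.088,0,0,0],[0,0.0007,0.0885,0,0,0]])

```text
t: 18.65
tool_pos: [0.6121, -0.1648, 0.0417]
orientation: [0.0, 0.863, 0.505, 0.0]
force: [-0.1, -0.4, -1.2]
grip_width: 0.514
finger_force: 30.0
```

Emit:
move_arm(motion=[[0,0,0.001,0,0,0],[0,0,0.001,0,0,0],[0,0,0.001,0,0,0]])

```text
t: 19.02
tool_pos: [0.6122, -0.1648, 0.0413]
orientation: [0.0, 0.863, 0.505, 0.0]
force: [-2.7, 1.0, 5.8]
grip_width: 0.51
finger_force: 30.0
```

Emit:
move_arm(motion=[[0,0,0,0,0,0],[0,0,0,0,0,0],[0,0,0,0,0,0],[0,0,0,0,0,0],[0,0,0,0,0,0],[0,0,0,0,0,0],[0,0,-0.05,0,0,0],[0,0,-0.11,0,0,0],[0,0,-0.16,0,0,0],[0,0,-0.21,0,0,0],[0,0,-0.21,0,0,0]], fingers=0)

```text
t: 20.4
tool_pos: [0.6131, -0.1652, 0.255]
orientation: [0.003, 0.863, 0.505, 0.002]
force: [0.3, -0.4, -0.5]
grip_width: 1.003
finger_force: 0.0
```

```bash
cat >> h.py <<'E'
def tophubs(p):
    c=cloud(p)
    f=p['frame'].astype(int);w=(f.min(-1)>110)&(c[...,2]<.045)&(c[...,0]>.3)&(c[...,0]<.5)&(c[...,1]<0.05)&(c[...,1]>-.47)
    n,lab,st,ce=cv2.connectedComponentsWithStats(w.astype(np.uint8))
    for i in range(1,n):
        if st[i,4]>150: q=c[lab==i];print('hub?',st[i],cv2.minEnclosingCircle(q[:,:2].astype(np.float32)*1000))
def stack(p,z,C=(.6117,-.1645)):
    c=cloud(p);r=np.hypot(c[...,0]-C[0],c[...,1]-C[1]);q=c[(r<.018)&(c[...,2]>.03)]
    print('top height near axis',np.percentile(q[:,2],[5,50,95]).round(4),len(q))
    b=c[(r<.05)&(abs(c[...,2]-z)<.004)];print('ring z',z,b.mean(0).round(4),len(b),cv2.minEnclosingCircle(b[:,:2].astype(np.float32)*1000))
E
python3 - <<'E'
from h import *
p=cam('wrist');stack(p,.028);stack(p,.052);tophubs(cam('top'))
print(rel([.3815,-.257,.25],np.radians(60.8)),ctrl.get_state()['tool_pos'])
E
```

```text
top height near axis [0.0445 0.0461 0.0523] 832
ring z 0.028 [ 0.6126 -0.1613  0.0276] 1826 ((610.6614990234375, -164.40318298339844), 37.964481353759766)
top height near axis [0.0445 0.0461 0.0523] 832
ring z 0.052 [ 0.6115 -0.1631  0.0502] 170 ((611.0711669921875, -164.4036407470703), 14.224145889282227)
hub? [278 253  32  31 785] ((381.83740234375, -256.89141845703125), 40.23008346557617)
hub? [328 256  31  32 790] ((374.0419006347656, -383.0095520019531), 40.042564392089844)
[np.float64(-0.1932), np.float64(-0.1558), np.float64(0.0002), ('turn z', np.float64(-0.001))] [ 0.61190861 -0.16463464  0.25008742]
```

Emit:
move_arm(motion=[[-0.04,-0.03,0,0,0,0],[-0.085,-0.068,0,0,0,0],[-0.13,-0.105,0,0,0,0],[-0.17,-0.14,0,0,0,0],[-0.193,-0.156,0,0,0,0],[-0.193,-0.156,0,0,0,0],[-0.193,-0.156,0,0,0,0]])

```text
t: 21.38
tool_pos: [0.3821, -0.2564, 0.2499]
orientation: [-0.001, 0.863, 0.505, -0.0]
force: [-0.3, -0.5, 0.3]
grip_width: 1.003
finger_force: 0.0
```

Run:
```python
from h import *
p=cam('wrist');a=whub(p,[.381,-.257]);print(a);print(rel([a[0][0][0]/1e3,a[0][0][1]/1e3,.0208],np.radians(60.8)),ctrl.get_state()['tool_pos'])
```

```text
(((380.8695373535156, -257.7550964355469), 37.61442184448242), 1612, array([ 0.3814, -0.257 ,  0.03  ]), 164)
[np.float64(-0.0021), np.float64(-0.0003), np.float64(0.2293), ('turn z', np.float64(-0.001))] [ 0.38226673 -0.25631073  0.2500633 ]
```

Emit:
move_arm(motion=[[-0.0015,0,0.06,0,0,0],[-0.0015,0,0.12,0,0,0],[-0.0015,0,0.17,0,0,0],[-0.0015,0,0.205,0,0,0],[-0.0015,0,0.222,0,0,0],[-0.0015,0,0.229,0,0,0],[-0.0015,0,0.229,0,0,0]])

```text
t: 22.3
tool_pos: [0.3813, -0.2578, 0.0216]
orientation: [-0.0, 0.863, 0.506, -0.0]
force: [0.5, -0.7, -0.3]
grip_width: 0.995
finger_force: 0.0
```

Emit:
move_arm(motion=[[0,0,0,0,0,0],[0,0,0,0,0,0],[0,0,0,0,0,0],[0,0,0,0,0,0],[0,0,0,0,0,0],[0,0,0,0,0,0],[0,0,0,0,0,0]], fingers=1)

```text
t: 23.18
tool_pos: [0.381, -0.2582, 0.0218]
orientation: [0.0, 0.863, 0.505, 0.0]
force: [0.3, -0.9, 2.3]
grip_width: 0.513
finger_force: 30.0
```

Run:
```python
from h import *
print(rel([.6115,-.1646,.14],np.radians(60.8)),ctrl.get_state()['tool_pos'])
```

```text
[np.float64(0.1944), np.float64(0.1553), np.float64(-0.1182), ('turn z', np.float64(-0.001))] [ 0.38096852 -0.2581976   0.02182834]
```

Emit:
move_arm(motion=[[0,0,-0.05,0,0,0],[0,0,-0.1,0,0,0],[0.04,0.03,-0.118,0,0,0],[0.085,0.068,-0.118,0,0,0],[0.13,0.105,-0.118,0,0,0],[0.17,0.14,-0.118,0,0,0],[0.1945,0.1553,-0.118,0,0,0],[0.1945,0.1553,-0.118,0,0,0],[0.1945,0.1553,-0.118,0,0,0],[0.1945,0.1553,-0.118,0,0,0]])

```text
t: 24.42
tool_pos: [0.6107, -0.1651, 0.1398]
orientation: [-0.0, 0.863, 0.505, -0.0]
force: [-0.0, -0.4, -1.9]
grip_width: 0.514
finger_force: 30.0
```

Run:
```python
from h import *
print(rel([.6115,-.1646,.068],np.radians(60.8)),ctrl.get_state()['tool_pos'])
```

```text
[np.float64(0.0008), np.float64(0.0005), np.float64(0.0718), ('turn z', np.float64(-0.002))] [ 0.6107114  -0.16507683  0.13979311]
```

Emit:
move_arm(motion=[[0.0005,0.0005,0.03,0,0,0],[0.0005,0.0005,0.05,0,0,0],[0.0005,0.0005,0.06,0,0,0],[0.0005,0.0005,0.065,0,0,0],[0.0005,0.0005,0.068,0,0,0],[0.0005,0.0005,0.07,0,0,0],[0.0005,0.0005,0.072,0,0,0],[0.0005,0.0005,0.0725,0,0,0],[0.0005,0.0005,0.073,0,0,0]])

```text
t: 25.55
tool_pos: [0.6124, -0.1643, 0.0678]
orientation: [0.0, 0.863, 0.506, 0.0]
force: [-4.5, 1.1, 9.7]
grip_width: 0.512
finger_force: 30.0
```

Emit:
move_arm(motion=[[0,0,0,0,0,0],[0,0,0,0,0,0],[0,0,0,0,0,0],[0,0,0,0,0,0],[0,0,0,0,0,0],[0,0,0,0,0,0],[0,0,-0.05,0,0,0],[0,0,-0.11,0,0,0],[0,0,-0.16,0,0,0],[0,0,-0.185,0,0,0],[0,0,-0.185,0,0,0]], fingers=0)

```text
t: 26.92
tool_pos: [0.6126, -0.1644, 0.2533]
orientation: [0.001, 0.863, 0.505, 0.001]
force: [0.0, 0.0, -0.2]
grip_width: 0.999
finger_force: 0.0
```

Run:
```python
from h import *
p=cam('wrist');stack(p,.054);stack(p,.078);tophubs(cam('top'))
print(rel([.373,-.382,.25],np.radians(60.8)),ctrl.get_state()['tool_pos'])
```

```text
top height near axis [0.0705 0.0719 0.077 ] 925
ring z 0.054 [ 0.6131 -0.1602  0.0536] 2106 ((611.1295776367188, -163.725830078125), 37.838905334472656)
top height near axis [0.0705 0.0719 0.077 ] 925
ring z 0.078 [ 0.6121 -0.1624  0.0761] 213 ((610.9640502929688, -163.83795166015625), 14.460564613342285)
hub? [328 256  31  32 785] ((373.9205322265625, -382.97314453125), 39.9429931640625)
[np.float64(-0.3069), np.float64(-0.1017), np.float64(0.0005), ('turn z', np.float64(-0.001))] [ 0.61183876 -0.16409141  0.25021964]
```

Emit:
move_arm(motion=[[-0.05,-0.017,0,0,0,0],[-0.1,-0.034,0,0,0,0],[-0.15,-0.05,0,0,0,0],[-0.2,-0.067,0,0,0,0],[-0.25,-0.084,0,0,0,0],[-0.29,-0.097,0,0,0,0],[-0.307,-0.102,0,0,0,0],[-0.307,-0.102,0,0,0,0],[-0.307,-0.102,0,0,0,0]])

```text
t: 28.15
tool_pos: [0.3739, -0.3812, 0.2513]
orientation: [-0.0, 0.863, 0.506, 0.0]
force: [-0.4, -0.1, 0.0]
grip_width: 0.995
finger_force: 0.0
```

Run:
```python
from h import *
p=cam('wrist');a=whub(p,[.373,-.382]);print(a);print(rel([a[0][0][0]/1e3,a[0][0][1]/1e3,.0208],np.radians(60.8)),ctrl.get_state()['tool_pos'])
```

```text
(((372.7619934082031, -382.7329406738281), 37.735740661621094), 1646, array([ 0.3735, -0.3811,  0.0301]), 159)
[np.float64(-0.002), np.float64(-0.0003), np.float64(0.2307), ('turn z', np.float64(0.0))] [ 0.37399003 -0.38119102  0.25147042]
```

Emit:
move_arm(motion=[[-0.0015,0,0.06,0,0,0],[-0.0015,0,0.12,0,0,0],[-0.0015,0,0.17,0,0,0],[-0.0015,0,0.205,0,0,0],[-0.0015,0,0.222,0,0,0],[-0.0015,0,0.229,0,0,0],[-0.0015,0,0.229,0,0,0]])

```text
t: 29.08
tool_pos: [0.3728, -0.3837, 0.0234]
orientation: [0.001, 0.863, 0.506, 0.0]
force: [-0.5, -0.2, 0.2]
grip_width: 0.997
finger_force: 0.0
```

Emit:
move_arm(motion=[[0,0,0,0,0,0],[0,0,0,0,0,0],[0,0,0,0,0,0],[0,0,0,0,0,0],[0,0,0,0,0,0],[0,0,0,0,0,0],[0,0,0,0,0,0]], fingers=1)

```text
t: 29.95
tool_pos: [0.3724, -0.3835, 0.0228]
orientation: [0.0, 0.863, 0.505, 0.0]
force: [0.2, -0.2, 1.4]
grip_width: 0.511
finger_force: 30.0
```

Run:
```python
from h import *
print(rel([.6113,-.1643,.17],np.radians(60.8)),ctrl.get_state()['tool_pos'])
```

```text
[np.float64(0.308), np.float64(0.1012), np.float64(-0.1472), ('turn z', np.float64(-0.001))] [ 0.37239904 -0.38353191  0.0228343 ]
```

Emit:
move_arm(motion=[[0,0,-0.05,0,0,0],[0,0,-0.1,0,0,0],[0.05,0.016,-0.147,0,0,0],[0.1,0.033,-0.147,0,0,0],[0.15,0.05,-0.147,0,0,0],[0.2,0.066,-0.147,0,0,0],[0.25,0.082,-0.147,0,0,0],[0.29,0.095,-0.147,0,0,0],[0.308,0.101,-0.147,0,0,0],[0.308,0.101,-0.147,0,0,0],[0.308,0.101,-0.147,0,0,0]])

```text
t: 31.32
tool_pos: [0.6102, -0.1653, 0.1696]
orientation: [-0.0, 0.863, 0.505, -0.0]
force: [-0.5, 0.1, -1.9]
grip_width: 0.509
finger_force: 30.0
```

Run:
```python
from h import *
print(rel([.6113,-.1643,.095],np.radians(60.8)),ctrl.get_state()['tool_pos'])
```

```text
[np.float64(0.0014), np.float64(0.0005), np.float64(0.0746), ('turn z', np.float64(-0.003))] [ 0.61021155 -0.16525782  0.16958002]
```

Emit:
move_arm(motion=[[0.0008,0.0003,0.03,0,0,0],[0.0008,0.0003,0.05,0,0,0],[0.0008,0.0003,0.062,0,0,0],[0.0008,0.0003,0.067,0,0,0],[0.0008,0.0003,0.07,0,0,0],[0.0008,0.0003,0.073,0,0,0],[0.0008,0.0003,0.075,0,0,0],[0.0008,0.0003,0.0755,0,0,0],[0.0008,0.0003,0.0755,0,0,0]])

```text
t: 32.45
tool_pos: [0.6118, -0.1636, 0.0948]
orientation: [0.0, 0.863, 0.505, 0.0]
force: [-2.6, 1.0, 4.3]
grip_width: 0.511
finger_force: 30.0
```

Emit:
move_arm(motion=[[0,0,0,0,0,0],[0,0,0,0,0,0],[0,0,0,0,0,0],[0,0,0,0,0,0],[0,0,0,0,0,0],[0,0,0,0,0,0],[0,0,-0.05,0,0,0],[0,0,-0.11,0,0,0],[0,0,-0.15,0,0,0],[0,0,-0.18,0,0,0],[0,0,-0.18,0,0,0]], fingers=0)

```text
t: 33.83
tool_pos: [0.6122, -0.1638, 0.2764]
orientation: [0.002, 0.863, 0.505, 0.001]
force: [-0.4, -0.8, -0.8]
grip_width: 1.0
finger_force: 0.0
```

Run:
```python
from h import *
p=cam('wrist','w4');stack(p,.08);stack(p,.104)
p=cam('top');
for m in ctrl.mark_of(p,'keeper_grip')[:2]: print(np.round(m['uv'],1),round(m['p'],2),at_z(p,m['uv'],.144).round(4))
print(rel([.583,-.042,.31],np.radians(-28)),ctrl.get_state()['tool_pos'])
```

```text
top height near axis [0.0965 0.0979 0.103 ] 939
ring z 0.08 [ 0.6129 -0.1589  0.0796] 2155 ((611.04541015625, -162.56678771972656), 37.962074279785156)
top height near axis [0.0965 0.0979 0.103 ] 939
ring z 0.104 [ 0.612  -0.1607  0.1021] 214 ((610.8516235351562, -162.48780822753906), 14.418279647827148)
[np.float64(0.0921), np.float64(-0.0842), np.float64(-0.0373), ('turn z', np.float64(1.548))] [ 0.61135977 -0.16344849  0.2725309 ]
```

View pics/w4.png

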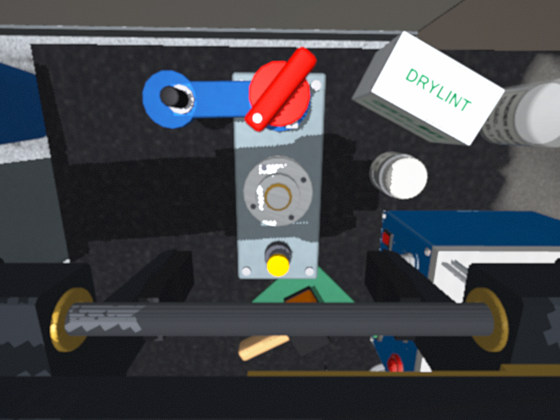

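Hubs stacked, seen at (278,195) with the top boss at 98 mm as expected. The keeper peg is at (175,97). Next is swinging the arm back.

Emit:
move_arm(motion=[[0,0,-0.035,0,0,0.18],[0.02,-0.02,-0.037,0,0,0.36],[0.05,-0.045,-0.037,0,0,0.54],[0.08,-0.075,-0.037,0,0,0.72],[0.092,-0.084,-0.037,0,0,0.9],[0.092,-0.084,-0.037,0,0,1.08],[0.092,-0.084,-0.037,0,0,1.26],[0.092,-0.084,-0.037,0,0,1.44],[0.092,-0.084,-0.037,0,0,1.548],[0.092,-0.084,-0.037,0,0,1.548],[0.092,-0.084,-0.037,0,0,1.548]])

```text
t: 35.35
tool_pos: [0.5833, -0.0423, 0.3105]
orientation: [-0.0, 0.971, -0.241, -0.001]
force: [-0.4, -0.2, -0.9]
grip_width: 0.997
finger_force: 0.0
```

Run:
```python
from h import *
p=cam('wrist');c=cloud(p);dark=(p['frame'].max(-1)<80)
q=c[dark&(c[...,2]>.15)&(c[...,2]<.16)&(np.hypot(c[...,0]-.583,c[...,1]+.042)<.03)];print(len(q),q.mean(0),q.min(0),q.max(0))
print(rel([.5825,-.0415,.14],np.radians(-27.9)),ctrl.get_state()['tool_pos'])
```

```text
148 [ 0.58516939 -0.04239552  0.15515319] [ 0.57770363 -0.04844749  0.15048267] [ 0.59105206 -0.03543803  0.15719871]
[np.float64(-0.001), np.float64(-0.0003), np.float64(0.1707), ('turn z', np.float64(0.0))] [ 0.5833598  -0.04228278  0.31068829]
```

Emit:
move_arm(motion=[[0,0,0.05,0,0,0],[0,0,0.1,0,0,0],[0,0,0.14,0,0,0],[0,0,0.16,0,0,0],[0,0,0.17,0,0,0],[0,0,0.17,0,0,0]])

```text
t: 36.15
tool_pos: [0.5834, -0.0423, 0.1412]
orientation: [0.0, 0.97, -0.241, -0.0]
force: [1.3, -0.2, 0.8]
grip_width: 1.001
finger_force: 0.0
```

Emit:
move_arm(motion=[[0,0,0,0,0,0],[0,0,0,0,0,0],[0,0,0,0,0,0],[0,0,0,0,0,0],[0,0,0,0,0,0],[0,0,0,0,0,0],[0,0,0,0,0,0],[0,0,0,0,0,0],[0,0,0,0,0,0]], fingers=1)

```text
t: 37.28
tool_pos: [0.5834, -0.0423, 0.1412]
orientation: [-0.0, 0.97, -0.242, -0.0]
force: [0.0, -0.2, -0.3]
grip_width: 0.17
finger_force: 30.0
```

Run:
```python
from h import *
s=ctrl.get_state();r=q2R(s['orientation']);print(s['tool_pos'],s['grip_width'],s['force'])
C=np.array([0.658,-0.0815]);d=s['tool_pos'][:2]-C;print(np.hypot(*d),np.degrees(np.arctan2(*d[::-1])))
for a in [*np.arange(.14,1.53,.14),1.53,1.57]:
    ca,sa=np.cos(a),np.sin(a);t=C+np.array([[ca,-sa],[sa,ca]])@d
    print(np.round(r.inv().apply([*(t-s['tool_pos'][:2]),0]),4)[:2],round(a,2),t)
```

```text
[ 0.58342059 -0.04225693  0.14121078] 0.17029354549627407 [ 0.02060649 -0.23620991 -0.30669018]
0.08427400225832299 152.24702750467233
[0.0009 0.0118] 0.14 [ 0.57867417 -0.05304793]
[0.0034 0.0233] 0.28 [ 0.57548    -0.06439568]
[0.0075 0.0343] 0.42 [ 0.57390059 -0.07607812]
[0.013  0.0447] 0.56 [ 0.57396683 -0.08786667]
[0.02   0.0542] 0.7 [ 0.57567744 -0.09953062]
[0.0283 0.0626] 0.84 [ 0.57899893 -0.11084176]
[0.0376 0.0698] 0.98 [ 0.58386632 -0.12157873]
[0.0478 0.0757] 1.12 [ 0.59018436 -0.13153145]
[0.0588 0.08  ] 1.26 [ 0.59782941 -0.14050515]
[0.0703 0.0828] 1.4 [ 0.60665188 -0.14832423]
[0.0812 0.0839] 1.53 [ 0.61574786 -0.15441683]
[0.0845 0.084 ] 1.57 [ 0.61869755 -0.15604814]
```

Emit:
move_arm(motion=[[0.0009,0.0118,0,0,0,-0.14],[0.0034,0.0233,0,0,0,-0.28],[0.0075,0.0343,0,0,0,-0.42],[0.013,0.0447,0,0,0,-0.56],[0.02,0.0542,0,0,0,-0.7],[0.0283,0.0626,0,0,0,-0.84],[0.0376,0.0698,0,0,0,-0.98],[0.0478,0.0757,0,0,0,-1.12],[0.0588,0.08,0,0,0,-1.26],[0.0703,0.0828,0,0,0,-1.4],[0.0812,0.0839,0,0,0,-1.53],[0.083,0.084,0,0,0,-1.54]])

```text
t: 38.78
tool_pos: [0.6166, -0.1565, 0.1411]
orientation: [-0.0, 0.865, 0.502, -0.001]
force: [-10.4, -2.7, 4.1]
grip_width: 0.171
finger_force: 30.0
```

Emit:
move_arm(motion=[[0,0,0,0,0,0],[0,0.0008,0,0,0,0],[0,0.0015,0,0,0,0],[0,0.0015,0,0,0,0]])

```text
t: 39.28
tool_pos: [0.6167, -0.1565, 0.1411]
orientation: [-0.001, 0.865, 0.501, -0.002]
force: [-12.6, -2.1, 5.7]
grip_width: 0.17
finger_force: 30.0
```

Emit:
move_arm(motion=[[0,-0.0015,0,0,0,0],[0,-0.0015,0,0,0,0],[0,-0.0015,0,0,0,0],[0,-0.0015,0,0,0,0],[0,-0.0015,0,0,0,0],[0,-0.0015,-0.03,0,0,0],[0,-0.0015,-0.08,0,0,0],[0,-0.0015,-0.14,0,0,0],[0.0,-0.0015,-0.17,0,0,0],[0.0,-0.0015,-0.17,0,0,0]], fingers=0)

```text
t: 40.52
tool_pos: [0.6178, -0.1556, 0.3134]
orientation: [0.002, 0.865, 0.502, 0.001]
force: [-0.1, 0.1, -0.5]
grip_width: 1.0
finger_force: 0.0
```

Run:
```python
from h import *
p=cam('wrist','w5');c=cloud(p);s=ctrl.get_state()
m=seg(p,'red')&(c[...,2]>.1);q=c[m];z=np.percentile(q[:,2],80);top=q[q[:,2]>z-0.006]
print('nut',z,cv2.minAreaRect(top[:,:2].astype(np.float32)*1000),len(q))
dark=(p['frame'].max(-1)<80)
q=c[dark&(c[...,2]>.15)&(c[...,2]<.16)&(np.hypot(c[...,0]-.616,c[...,1]+.156)<.03)];print('peg',len(q),q.mean(0) if len(q) else '')
print(rel([.658,-.0815,.31],np.radians(19)),s['tool_pos'])
```

```text
nut 0.18394845556051878 ((658.229736328125, -81.56520080566406), (62.488525390625, 15.950684547424316), 20.44700050354004) 2705
peg 196 [ 0.61612935 -0.15480611  0.1551398 ]
[np.float64(0.0843), np.float64(-0.0014), np.float64(0.001), ('turn z', np.float64(0.72))] [ 0.61737209 -0.15539552  0.31103633]
```

View pics/w5.png

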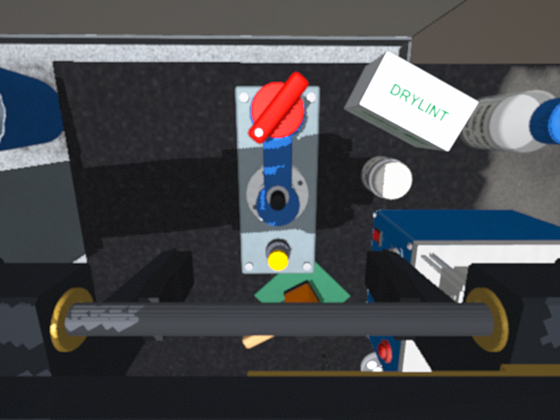

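The keeper arm is back over the hubs, in line with the stand (peg at (278,200)). Going back to the nut at (278,107).

Emit:
move_arm(motion=[[0.03,0,0,0,0,0.18],[0.06,-0.001,0,0,0,0.36],[0.084,-0.001,0,0,0,0.54],[0.084,-0.001,0,0,0,0.705],[0.084,-0.001,0.0,0,0,0.705],[0.084,-0.001,0.05,0,0,0.705],[0.084,-0.001,0.09,0,0,0.705],[0.084,-0.001,0.12,0,0,0.705],[0.084,-0.001,0.14,0,0,0.705],[0.084,-0.001,0.14,0,0,0.705]])

```text
t: 41.82
tool_pos: [0.6571, -0.082, 0.169]
orientation: [-0.001, 0.985, 0.174, -0.002]
force: [0.4, 0.1, 0.5]
grip_width: 1.002
finger_force: 0.0
```

Emit:
move_arm(motion=[[0,0,0,0,0,0],[0,0,0,0,0,0],[0,0,0,0,0,0],[0,0,0,0,0,0],[0,0,0,0,0,0],[0,0,0,0,0,0],[0,0,0,0,0,0],[0,0,0,0,0,0],[0,0,0,0,0,0]], fingers=1)

```text
t: 42.95
tool_pos: [0.6583, -0.0824, 0.1713]
orientation: [0.0, 0.985, 0.172, 0.0]
force: [0.9, -3.1, -0.2]
grip_width: 0.177
finger_force: 30.0
```

Run:
```python
from h import *
s=ctrl.get_state();print(s['tool_pos'],s['grip_width'],s['force'],s['torque'],s['joints'],rel([.658,-.0815,.170],np.radians(20)))
```

```text
[ 0.65825877 -0.08235415  0.17131017] 0.17669173863769885 [ 0.91144671 -3.13535172 -0.15061619] [-0.36626648 -0.17854847  0.11792059] [-3.00528343e-01  6.81993294e-01  1.13271411e+00 -4.44084444e-04
  1.32620220e+00  9.23720955e-01] [np.float64(0.0), np.float64(-0.0009), np.float64(0.0013), ('turn z', np.float64(-0.002))]
```

Emit:
move_arm(motion=[[0,0,0.0005,0,0,-0.14],[0,0,0.001,0,0,-0.28],[0,0,0.002,0,0,-0.42],[0,0,0.0025,0,0,-0.57],[0,0,0.003,0,0,-0.72],[0,0,0.0035,0,0,-0.87],[0,0,0.0043,0,0,-1.02],[0,0,0.005,0,0,-1.17],[0,0,0.0055,0,0,-1.32],[0,0,0.006,0,0,-1.47],[0,0,0.0068,0,0,-1.62],[0,0,0.0075,0,0,-1.77]])

```text
t: 44.45
tool_pos: [0.6585, -0.0825, 0.1639]
orientation: [0.001, 0.488, 0.873, -0.0]
force: [2.7, -3.2, -0.4]
grip_width: 0.18
finger_force: 30.0
```

Emit:
move_arm(motion=[[0,0,0.0005,0,0,-0.12],[0,0,0.001,0,0,-0.24],[0,0,0.0015,0,0,-0.36],[0,0,0.0018,0,0,-0.44],[0,0,0.002,0,0,-0.48],[0,0,0.002,0,0,-0.5],[0,0,0.002,0,0,-0.5]])

```text
t: 45.32
tool_pos: [0.6585, -0.0825, 0.1618]
orientation: [0.001, 0.26, 0.966, -0.0]
force: [4.3, -4.6, -1.0]
grip_width: 0.177
finger_force: 30.0
```

Run:
```python
from h import *
s=ctrl.get_state();x=q2R(s['orientation']).as_matrix()[:,0];print(s['tool_pos'],s['grip_width'],s['force'],s['torque'],np.degrees(np.arctan2(x[1],x[0])))
```

```text
[ 0.6585497  -0.08245779  0.1618305 ] 0.17716154418758473 [ 4.34208305 -4.57493474 -1.01328664] [-0.76043512 -0.75806872 -0.08570499] 149.90624095538843
```

Emit:
move_arm(motion=[[0,0,0.0001,0,0,-0.03],[0,0,0.0002,0,0,-0.06],[0,0,0.0003,0,0,-0.06]])

```text
t: 45.7
tool_pos: [0.6585, -0.0824, 0.1617]
orientation: [0.001, 0.231, 0.973, -0.0]
force: [3.9, -3.5, 0.3]
grip_width: 0.175
finger_force: 30.5
```

Run:
```python
from h import *
s=ctrl.get_state();x=q2R(s['orientation']).as_matrix()[:,0];print(s['tool_pos'],s['grip_width'],s['force'],s['torque'],np.degrees(np.arctan2(x[1],x[0])))
```

```text
[ 0.65851618 -0.08244598  0.16173664] 0.175230755879286 [ 3.88401922 -3.45607237  0.3013848 ] [-0.72459338 -0.69943707 -0.63814112] 153.27644765733288
```

Emit:
move_arm(motion=[[0,0,0,0,0,0.05],[0,0,0,0,0,0.05],[0,0,0,0,0,0.05],[0,0,0,0,0,0.05],[0,0,0,0,0,0.05],[0,0,-0.04,0,0,0.05],[0,0,-0.1,0,0,0.05],[0,0,-0.14,0,0,0.2],[0,0,-0.14,0,0,0.37],[0,0,-0.14,0,0,0.54],[0,0,-0.14,0,0,0.72],[0,0,-0.14,0,0,0.72]], fingers=0)

```text
t: 47.2
tool_pos: [0.6581, -0.0819, 0.3014]
orientation: [-0.0, 0.558, 0.83, 0.0]
force: [-0.7, -0.2, -0.5]
grip_width: 1.0
finger_force: 0.0
```

Run:
```python
from h import *
p=cam('wrist');c=cloud(p);s=ctrl.get_state()
m=seg(p,'red')&(c[...,2]>.1);q=c[m];z=np.percentile(q[:,2],80);top=q[q[:,2]>z-0.006]
print('nut',z,cv2.minAreaRect(top[:,:2].astype(np.float32)*1000),len(q))
p=cam('top');c=cloud(p)
q=c[(c[...,2]>.045)&(c[...,2]<.07)&(abs(c[...,0]-.49)<.03)&(abs(c[...,1]+.335)<.05)];print('handle',cv2.minAreaRect(q[:,:2].astype(np.float32)*1000))
q=c[(c[...,2]>.076)&(c[...,2]<.095)&(abs(c[...,0]-.54)<.06)&(abs(c[...,1]+.335)<.06)];print('head',cv2.minAreaRect(q[:,:2].astype(np.float32)*1000))
print(rel([.505,-.333,.25],np.radians(0)),s['tool_pos'])
```

```text
nut 0.17436888782483279 ((657.7261352539062, -82.03374481201172), (16.1972599029541, 63.6584587097168), 60.554954528808594) 2209
handle ((490.1938781738281, -336.6446533203125), (17.555540084838867, 59.05030822753906), 89.63981628417969)
head ((556.52734375, -335.9507751464844), (41.46858215332031, 45.19463348388672), 89.65193939208984)
[np.float64(-0.174), np.float64(-0.237), np.float64(0.0514), ('turn z', np.float64(1.961))] [ 0.65810612 -0.08196646  0.30140156]
```

Emit:
move_arm(motion=[[-0.02,-0.025,0,0,0,0.18],[-0.05,-0.065,0,0,0,0.36],[-0.08,-0.105,0,0,0,0.54],[-0.11,-0.145,0,0,0,0.72],[-0.14,-0.185,0.0,0,0,0.9],[-0.17,-0.225,0.02,0,0,1.08],[-0.178,-0.235,0.05,0,0,1.26],[-0.178,-0.235,0.05,0,0,1.44],[-0.178,-0.235,0.05,0,0,1.62],[-0.178,-0.235,0.05,0,0,1.8],[-0.178,-0.235,0.05,0,0,1.96],[-0.178,-0.235,0.05,0,0,1.96]])

```text
t: 48.8
tool_pos: [0.5074, -0.3354, 0.2515]
orientation: [0.0, 1.0, 0.0, 0.0]
force: [1.0, 0.6, -0.5]
grip_width: 1.001
finger_force: 0.0
```

Run:
```python
from h import *
p=cam('wrist','w6');c=cloud(p);s=ctrl.get_state()
q=c[(c[...,2]>.045)&(c[...,2]<.07)&(abs(c[...,0]-.49)<.035)&(abs(c[...,1]+.335)<.05)];print('handle',np.percentile(q[:,2],[50,95]),cv2.minAreaRect(q[:,:2].astype(np.float32)*1000))
q=c[(c[...,2]>.08)&(c[...,2]<.09)&(abs(c[...,0]-.55)<.06)&(abs(c[...,1]+.335)<.06)];print('head',np.median(q[:,2]),cv2.minAreaRect(q[:,:2].astype(np.float32)*1000))
m=seg(p,'yel')&(c[...,2]>.04);q=c[m];print('pin',len(q),cv2.minEnclosingCircle(q[q[:,2]>.06][:,:2].astype(np.float32)*1000) if len(q)>20 else '')
print(rel([.5085,-.336,.05],np.radians(0)),s['tool_pos'],s['joints'])
```

```text
handle [0.0611078  0.06258867] ((490.44427490234375, -336.8122863769531), (17.10761833190918, 69.00948333740234), 89.80850219726562)
head 0.08348475617580461 ((555.1022338867188, -337.09344482421875), (43.23910903930664, 43.457725524902344), 89.08865356445312)
pin 551 ((565.5191650390625, -244.96083068847656), 13.370847702026367)
[np.float64(0.0011), np.float64(0.0007), np.float64(0.2015), ('turn z', np.float64(0.002))] [ 0.50742598 -0.33534139  0.25147587] [-7.76378930e-01  4.98635954e-01  1.22330733e+00  1.07110426e-05
  1.41960857e+00  7.92506441e-01]
```

View pics/w6.png

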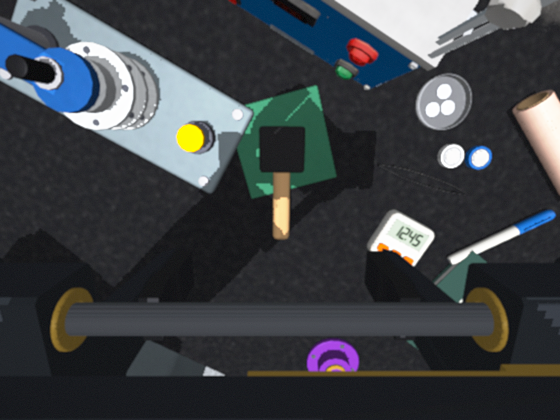

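The mallet head is at (282,148) and its handle at (281,210), with the pin at (190,137). The purple hub is untouched. Gripping the handle.

Emit:
move_arm(motion=[[0.006,0.0015,0.06,0,0,0],[0.006,0.0015,0.12,0,0,0],[0.006,0.0015,0.16,0,0,0],[0.006,0.0015,0.19,0,0,0],[0.006,0.0015,0.205,0,0,0],[0.006,0.0015,0.208,0,0,0],[0.006,0.0015,0.208,0,0,0]])

```text
t: 49.72
tool_pos: [0.5139, -0.3372, 0.0445]
orientation: [0.001, 1.0, -0.001, 0.001]
force: [0.0, 0.6, -0.4]
grip_width: 0.999
finger_force: 0.0
```

Emit:
move_arm(motion=[[0,0,0,0,0,0],[0,0,0,0,0,0],[0,0,0,0,0,0],[0,0,0,0,0,0],[0,0,0,0,0,0],[0,0,0,0,0,0],[0,0,0,0,0,0],[0,0,0,0,0,0],[0,0,0,0,0,0]], fingers=1)

```text
t: 50.85
tool_pos: [0.5134, -0.3369, 0.0434]
orientation: [0.0, 1.0, -0.002, -0.0]
force: [-0.1, -1.1, -0.4]
grip_width: 0.2
finger_force: 29.9
```

Emit:
move_arm(motion=[[0,0,-0.01,0,0,0],[0,0,-0.03,0,0,0],[0,0,-0.06,0,0,0],[0,0,-0.09,0,0,0],[0,0,-0.09,0,0,0]])

```text
t: 51.48
tool_pos: [0.5141, -0.3374, 0.1356]
orientation: [0.001, 1.0, -0.002, 0.001]
force: [0.1, -0.4, -3.6]
grip_width: 0.199
finger_force: 29.9
```

Run:
```python
from h import *
s=ctrl.get_state();print(s['tool_pos'],s['force'],s['torque'],s['grip_width'])
p=cam('wrist');c=cloud(p);x=s['tool_pos']
m=(c[...,2]>x[2]+.03)&(c[...,2]<x[2]+.06)&(abs(c[...,0]-x[0]-.042)<.03)&(abs(c[...,1]-x[1])<.03)
q=c[m];print('head top',len(q),q.mean(0),q[:,:2].min(0),q[:,:2].max(0),'slope',np.linalg.lstsq(np.c_[q[:,:2]-q[:,:2].mean(0),np.ones(len(q))],q[:,2],rcond=None)[0])
print(rel([.5656-.042,-.2442,.13],0))
```

```text
[ 0.51405569 -0.33742988  0.13558083] [ 0.08533558 -0.35140715 -3.60434987] [-0.02403942  0.13720315  0.0013774 ] 0.19944348431445721
head top 18344 [ 0.5578109  -0.33698043  0.17594058] [ 0.53449166 -0.36740456] [ 0.57822833 -0.30752235] slope [-0.0549149  -0.00409711  0.17594058]
[np.float64(0.0099), np.float64(-0.0927), np.float64(0.0036), ('turn z', np.float64(-0.003))]
```

Emit:
move_arm(motion=[[0,-0.03,0,0,0,0],[0.005,-0.06,0,0,0,0],[0.01,-0.09,0,0,0,0],[0.01,-0.093,0,0,0,0],[0.01,-0.093,0,0,0,0],[0.01,-0.093,0.015,0,0,0],[0.01,-0.093,0.025,0,0,0],[0.01,-0.093,0.03,0,0,0]])

```text
t: 52.52
tool_pos: [0.5232, -0.2441, 0.1023]
orientation: [-0.0, 1.0, -0.002, -0.001]
force: [-2.8, 1.0, 2.1]
grip_width: 0.201
finger_force: 29.9
```

Run:
```python
from h import *
s=ctrl.get_state();print(s['tool_pos'],s['force'],s['torque'])
p=cam('side','s3');cv2.imwrite('pics/s3c.png',cv2.resize(p['frame'][140:300,210:400,::-1],None,fx=4,fy=3.7))
```

```text
[ 0.52318359 -0.24408679  0.10227812] [-2.76405082  0.96308275  2.10875729] [ 0.09032448  0.5129498  -0.0169107 ]
```

View pics/s3c.png

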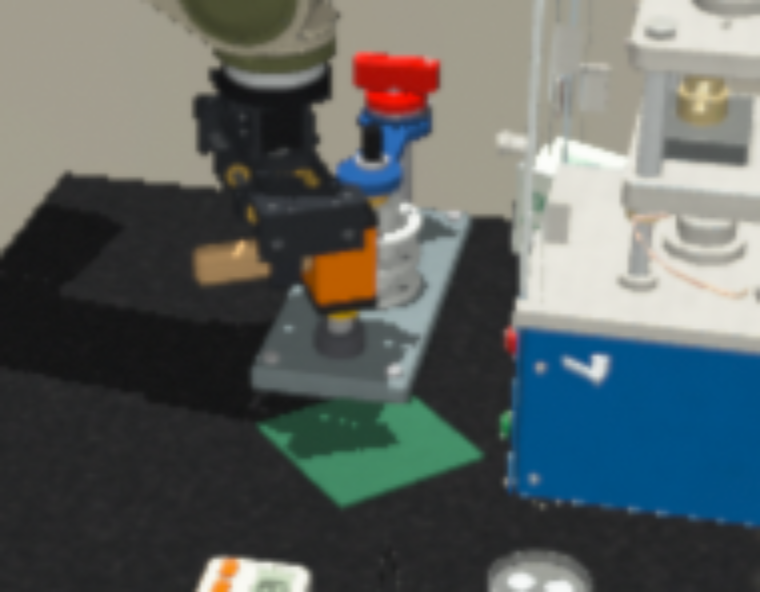

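The mallet face rests on the yellow cap (340,315), clear of the hubs. Pressing it down.

Emit:
move_arm(motion=[[0,0,0.003,0,0,0],[0,0,0.006,0,0,0],[0,0,0.009,0,0,0],[0,0,0.012,0,0,0],[0,0,0.014,0,0,0],[0,0,0.015,0,0,0]])

```text
t: 53.32
tool_pos: [0.5237, -0.2441, 0.0891]
orientation: [0.0, 1.0, -0.002, -0.0]
force: [-9.5, 1.5, 13.7]
grip_width: 0.206
finger_force: 29.9
```

Run:
```python
from h import *
s=ctrl.get_state();print(s['tool_pos'],s['force'],s['torque'])
```

```text
[ 0.52367498 -0.24412295  0.08910472] [-9.490694    1.51554716 13.72949148] [0.13529786 1.29879654 0.03305848]
```

Emit:
move_arm(motion=[[0,0,0.001,0,0,0],[0,0,0.002,0,0,0],[0,0,0.002,0,0,0]])

```text
t: 53.7
tool_pos: [0.5235, -0.2444, 0.0887]
orientation: [0.001, 1.0, -0.001, 0.0]
force: [-13.0, 2.1, 22.5]
grip_width: 0.201
finger_force: 30.0
```

Run:
```python
from h import *
s=ctrl.get_state();print(s['tool_pos'],s['force'],s['torque'])
```

```text
[ 0.52353515 -0.24440895  0.08865612] [-12.96030524   2.07393766  22.49799041] [0.30851707 1.97604964 0.04272146]
```

Emit:
move_arm(motion=[[0,0,-0.005,0,0,0],[0,0,-0.02,0,0,0],[0,0,-0.04,0,0,0],[0,0,-0.055,0,0,0],[0,0.03,-0.055,0,0,0],[-0.005,0.06,-0.055,0,0,0],[-0.01,0.093,-0.055,0,0,0],[-0.01,0.093,-0.055,0,0,0],[-0.01,0.093,-0.055,0,0,0]])

```text
t: 54.82
tool_pos: [0.5135, -0.3363, 0.1414]
orientation: [-0.0, 1.0, -0.002, -0.0]
force: [0.3, -0.1, -2.6]
grip_width: 0.2
finger_force: 30.0
```

Run:
```python
from h import *
s=ctrl.get_state();print(s['tool_pos'],s['force'],s['torque'])
for n in ['wrist','top','side']:
    p=cam(n,'x_'+n);c=cloud(p);m=seg(p,'yel')&(c[...,2]>.035)&(np.hypot(c[...,0]-.566,c[...,1]+.244)<.02);q=c[m]
    print(n,len(q),np.percentile(q[:,2],[5,50,90]) if len(q) else '')
    if n=='wrist':
        x=s['tool_pos'];m=(c[...,2]>x[2]+.03)&(c[...,2]<x[2]+.07)&(abs(c[...,0]-x[0]-.042)<.02)&(abs(c[...,1]-x[1])<.02)
        q=c[m];print('head top',len(q),q.mean(0),'slope',np.linalg.lstsq(np.c_[q[:,:2]-q[:,:2].mean(0),np.ones(len(q))],q[:,2],rcond=None)[0])
print(rel([.5134,-.3369,.0434],0))
```

```text
[ 0.51348574 -0.33631247  0.14138807] [ 0.33583551 -0.10319199 -2.55874083] [0.01656621 0.09849293 0.00530483]
wrist 1081 [0.04828162 0.04953624 0.05040582]
head top 19360 [ 0.55353881 -0.33624443  0.18678225] slope [-0.46870545  0.00120215  0.18678225]
top 0 
side 4 [0.05065126 0.05078016 0.05290181]
[np.float64(-0.0003), np.float64(0.0009), np.float64(0.0982), ('turn z', np.float64(-0.002))]
```

Run:
```python
import cv2
i=cv2.imread('pics/x_side.png');cv2.imwrite('pics/x_sidec.png',cv2.resize(i[170:310,210:370],None,fx=4.2,fy=4.2))
```

```text
(no output)
```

View pics/x_sidec.png

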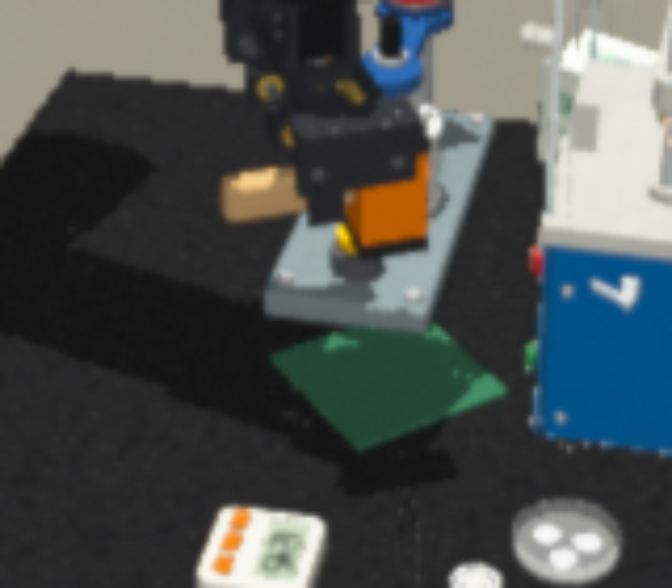

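The mallet, at (390,215), has tilted a little nose-up in the grip. I'll measure the tilt from its visible orange side.

Run:
```python
from h import *
p=cam('side');c=cloud(p);m=seg(p,'or')&(abs(c[...,0]-.555)<.05)&(abs(c[...,1]+.34)<.06)&(c[...,2]>.08)
T=np.array(p['pose']);v,u=np.nonzero(m);print(len(u))
# intersect orange pixels' rays with plane y=-.358 (head's near face)
P=[]
for a,b in zip(u,v):
    d=T[:3,:3]@ray(p,(a,b));k=(-.358-T[1,3])/d[1];P.append(T[:3,3]+k*d)
P=np.array(P);r=cv2.minAreaRect((P[:,[0,2]]*1000).astype(np.float32));print(r)
# bottom edge fit per column
cols=np.unique(u);E=np.array([P[(u==a)][np.argmax(v[u==a])] for a in cols])[2:-2];print(np.round(E[:,[0,2]],4).tolist());k=np.polyfit(E[:,0],E[:,2],1);print('slope',k)
```

```text
249
((549.9354248046875, 142.8519287109375), (56.01776123046875, 48.6657829284668), 88.5107650756836)
[[0.5307, 0.1255], [0.5332, 0.122], [0.5358, 0.1156], [0.5384, 0.1151], [0.541, 0.1176], [0.5437, 0.1171], [0.5463, 0.1166], [0.5489, 0.1161], [0.5515, 0.1156], [0.5541, 0.1152], [0.5568, 0.1147], [0.5594, 0.1171], [0.562, 0.1167], [0.5646, 0.1162], [0.5673, 0.1157], [0.5699, 0.1152]]
slope [-0.13375214  0.19059587]
```

The bottom edge is level within a couple of degrees, so I'll set the mallet down on its mat.

Emit:
move_arm(motion=[[0,0.0005,0.04,0,0,0],[0,0.0005,0.075,0,0,0],[0,0.0005,0.088,0,0,0],[0,0.0005,0.092,0,0,0],[0,0.0005,0.095,0,0,0],[0,0.0005,0.097,0,0,0],[0,0.0005,0.097,0,0,0]])

```text
t: 55.9
tool_pos: [0.5135, -0.3375, 0.0449]
orientation: [0.0, 1.0, -0.002, 0.0]
force: [-0.2, 0.4, -3.0]
grip_width: 0.2
finger_force: 30.0
```

Run:
```python
from h import *
s=ctrl.get_state();print(s['tool_pos'],s['force'],s['torque'])
```

```text
[ 0.51353757 -0.33751164  0.04486216] [-0.21082161  0.35375086 -3.04554906] [ 4.07560239e-05  8.84776323e-02 -2.39158643e-03]
```

Not touching yet; a bit lower.

Emit:
move_arm(motion=[[0,0,0.001,0,0,0],[0,0,0.002,0,0,0],[0,0,0.003,0,0,0],[0,0,0.003,0,0,0]])

```text
t: 56.4
tool_pos: [0.5134, -0.3375, 0.0432]
orientation: [0.0, 1.0, -0.001, 0.0]
force: [-7.4, 4.2, 12.7]
grip_width: 0.204
finger_force: 30.0
```

Emit:
move_arm(motion=[[0,0,-0.001,0,0,0],[0,0,-0.001,0,0,0],[0,0,-0.001,0,0,0],[0,0,-0.001,0,0,0],[0,0,-0.001,0,0,0],[0,0,-0.001,0,0,0],[0,0,-0.03,0,0,0],[0,0,-0.08,0,0,0],[-0.03,0,-0.14,0,0,0],[-0.06,0,-0.2,0,0,0],[-0.06,0,-0.25,0,0,0],[-0.06,0,-0.25,0,0,0]], fingers=0)

```text
t: 57.9
tool_pos: [0.4539, -0.338, 0.2961]
orientation: [0.003, 1.0, -0.002, 0.003]
force: [-0.3, -0.3, -0.4]
grip_width: 1.001
finger_force: 0.0
```

Run:
```python
from h import *
print(ctrl.get_state()['force'])
p=cam('wrist','f_w');c=cloud(p)
q=c[(c[...,2]>.08)&(c[...,2]<.09)&(abs(c[...,0]-.55)<.06)&(abs(c[...,1]+.335)<.06)];print('head',np.percentile(q[:,2],[2,50,98]),cv2.minAreaRect(q[:,:2].astype(np.float32)*1000))
m=seg(p,'yel')&(c[...,2]>.035)&(np.hypot(c[...,0]-.566,c[...,1]+.244)<.02);print('pin',np.median(c[m][:,2]))
p=cam('side');cv2.imwrite('pics/f_s.png',cv2.resize(p['frame'][130:320,170:400,::-1],None,fx=3,fy=3))
```

```text
[-0.25180949 -0.2981527  -0.40705507]
head [0.08106596 0.08340769 0.08517027] ((554.8347778320312, -336.6294250488281), (43.8311882019043, 43.859928131103516), 89.13011169433594)
pin 0.04955160665361083
```

View pics/f_s.png

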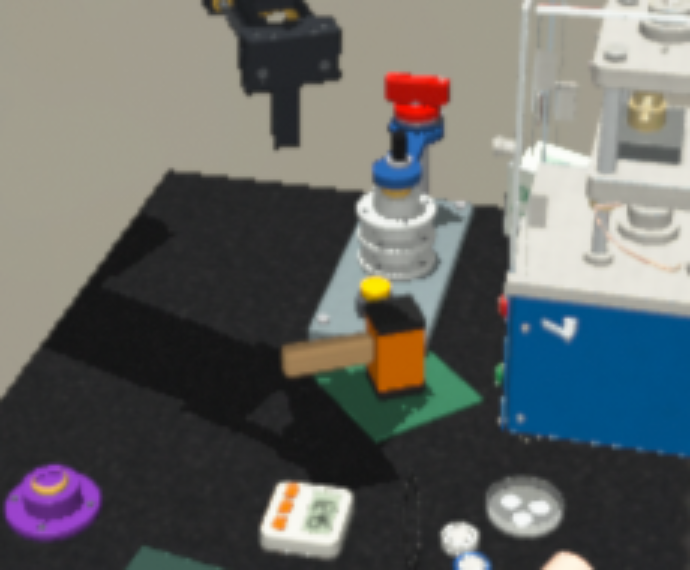

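The three hubs are stacked under the closed keeper at (397,235) and the nut is down. The pin is down at 50 mm, and the mallet stands on its mat at (395,345).

```bash
python3 -c "
from bench import ctrl
print(ctrl.finish_job())"
```

```text
the job is handed in; nothing more can be done
None
```

The job is handed in: all three hubs are seated on the spigot, the keeper arm is closed with the nut tight, the index pin is fully down, and the mallet is upright on its mat.

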